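# Clear the sprung V-cradle and press a lens barrel into it

## Robot

A 6-joint arm with a two-finger parallel gripper is mounted at the origin on the work surface; the furniture and walls round the work are solid. World frame = base frame: x ahead of the robot, y to its left, z up, the work surface at z = 0. Lengths are in m, angles in degrees, forces in N, time in s.
With the tool pointing down it reaches from about 0.35 to 0.875 m from the base axis. Payload 4.2 kg.
Tool frame: the origin (TCP) lies on the centre line of the jaws, within the pads' length; the fingertips stand 19 mm ahead of it and the grasp point (between the pads) is the TCP; z points along the fingers, y is the line along which they close (so a half turn about z gives the same grasp; the last joint's range is limited). The gripper opens to 87 mm and grips with 3 to 60 N. Pads are 19 mm wide; open, the fingers measure 117 mm over their backs; the gripper's body (75 mm by 190 mm) begins 51 mm behind the grasp point.
Start: joints at [-51.589, 22.042, 0.453, 0, -68.411, -14.817], TCP at [0.25, -0.573, 0.242] pointing down, gripper open.
Joint ranges: [-179.83, 179.83], [-69.29, 118.12], [-61.27, 80.66], [-181.25, 117.63], [-171.15, -9.14], [-177.46, 177.46]. Speed limits (degrees/s): [159.86, 159.86, 180, 180, 180, 180].

## Interface

Orientations are given as a 3x3 rotation matrix whose columns are the frame's x, y, z axes.
In Python, from station import sense, capture, finish_job, search_frame, masks_of gives the robot as it stands.
- The arm moves only by the tool drive_tool, never from a script. Its argument "rows" is a list of rows, each a list of 7 numbers: the opening in per cent of the stroke, from 0 (shut) to 100 (fully open), then the shift along the world's x, y, z in mm, then the turn, a rotation vector about the world's x, y, z in rad. In form: [[fingers, dx, dy, dz, wx, wy, wz], ...]. A call has 1 to 5 rows; each row shifts and turns the commanded pose from where the row before left it; what a row does not reach is not made up. A row lasts 1/12 s, in which the tool goes at most 41.7 mm and 7.16 degrees, less where a joint would pass 70% of its speed; a pose out of reach is approached as far as the arm can. A call is refused whole if a number of a shift passes 41.7 or a number of a turn 0.125, either way. A call with a gripper value outside its range is refused whole. The fingers move at their own pace and stop on an object; the grip force is fixed at half the most. Time passes only in rows, so rows that do not move let the fingers close. It gives the time, the measured TCP pose, the force, the opening and the grip force at its end, in the units of the state.
- sense(): the state, without advancing time (a new reading comes with each control period).
- capture(name): name is "side" or "top" or "wrist"; returns a dict with "frame" (384x512x3 uint8, red, green, blue), "z_map" (384x512 float32, m along the optical axis (not along the pixel's ray), 0 where there is no reading), "fx", "fy", "cx", "cy" (pixels), "distortion" ([k1, k2, p1, p2, k3] as OpenCV has them; the pictures are not rectified), "R" (3x3) and "t" (3): a world point X has camera coordinates R X + t; the wrist camera has in their place "T_tool_cam" (4x4, takes a point from camera to tool coordinates, whose origin is the TCP and whose axes are the flange's). Camera axes: x right, y down, z forward; pixel columns grow to the right and rows downward; lengths in m; the calibration is good to about 2 mm. A picture is of the moment at which its call begins: read the wrist's pose just before it.
- finish_job(): hands the job in; it is judged then, once.
Trained networks look in a picture, given as the dict that the camera call returned (one of the last four; its "shot" number tells which), for a name from the list of things; names that differ only in an ending like _2 or _b are one class to them, and where a whole thing is asked for, a point or a joint stands for the part that bears it (a point fixed in the world has none). Each returns a list of dicts, best first, with "p" (0 to 1); they miss things now and then, are a little off and sometimes report something else, mostly with a low value. They report only what shows in the picture. A call takes as long as a camera call.
- search_frame(label, picture): "xy" ([column, row] in pixels, amid what is visible of it).
- masks_of(label, picture): "region" (384x512 bool, what is visible of it) and "xy" ([column, row] in pixels, amid what is visible of it).
The state is a dict: "time_s": time; "joints": joint angles; "joint_velocities": joint speeds; "effort": joint torques, N m; "tcp_pos": TCP position; "ee_rot": TCP orientation; "wrist_force": force on the tool from outside, world axes, zero at the start; "moment": the same for the moment, N m; "gripper_width": opening from 0.0 (shut) to 1.0 (fully open); "gripper_force": force on a finger pad.
Only numpy, scipy, OpenCV 4.12 (cv2) and the standard library are available. Lean on these libraries where they do the work, as an engineer would, in place of code of your own. Each camera call takes 0.05 s, during which the arm holds its last target. There are 200 camera calls.

## Task

Pick the slate-blue plastic off-cut out of the sprung V-cradle and put it in the blue scrap bin. Then take the lens barrel from its grey foam rest, lay it in the brass V's, centred lengthwise and lying fully on both sloping faces, and press it straight down until the cradle's red pointer stands inside the green band (never down to the bottom stop). Finish while still holding it pressed there with the gripper, and leave the spool, the printed tower and the attenuator where they stand.

Things in the scene. Friction and masses are not known exactly. Their poses are not given: they have to be found in the camera images.
- stand: Fixed dark steel base of the V-cradle, 104 x 164 x 10 mm on 12 mm rubber feet, origin on the bench under its centre, z up. Four guide posts at (+-39, +-69) mm in x, y reach 63 mm high. A white gauge strip (18 mm wide, up to 66 mm high) stands at its -x side at y = -45 mm, with a green band.
- cradle (a joint): How far the sprung aluminium cradle table (90 x 150 mm, top 54 mm above the bench at rest) has sunk, in m: 0 at rest, 0.018 at the bottom stop. Red pointer inside the green band: 0.005 to 0.014. The barrel alone does not sink it; with the barrel on, a push of about 2 N starts it and each further mm 0.8 N (9 N at 9 mm). Its springs also let it give up to 3 mm sideways along x (0.6 N a mm).
- v_seat (a point): The point on the cradle where the barrel's centre lies when seated: 91.5 mm above the bench at rest, centred over the stand, and moving with the table. Its y axis is the direction of the V (the barrel's axis when seated), z up. It lies 37.5 mm above the table top; the 45 degree brass faces (-x and +x side) end 4 mm below it. The two saddles are 25 mm long, centred at y = +-47.5 mm, and span x = +-32 mm; the gap y = -35 to +35 mm is clear for the fingers.
- offcut: Slate-blue printed plastic off-cut, 30 x 30 x 28 mm high, about 20 g, standing on the table in the gap between the saddles, where it would keep the barrel from seating. Origin at the centre of its underside, axes along its flats.
- bin: Fixed blue open-topped scrap bin, 140 x 140 x 60 mm, walls 4 mm; origin at the centre of its underside.
- bin_in (a point): Centre of the bin's inner floor, 4 mm above the bench; axes along its walls, which stand 66 mm from it.
- rest: Fixed foam rest of the barrel: a white plate 70 x 130 x 5 mm with two grey notched foam blocks up to 29 mm high at y = +-48 mm (22 mm long each), clear between them for the fingers. Origin at the centre of its underside; y along the barrel.
- barrel: Lens barrel: a black and blue cylinder, 36 mm in diameter, 140 mm long, about 0.2 kg, lying level on the rest with its axis 36 mm above the bench. Origin at its centre; its y axis is the cylinder's axis; x and z turn as it rolls. It can be gripped across its diameter at the ribbed black middle.
- spool: Solder spool with black flanges, 54 mm in diameter, 40 mm high, standing; origin under its centre. Leave alone.
- tower: Printed tower with four white posts, 69 x 64 x 80 mm; origin under its centre. Leave alone.
- attenuator: Black finned coaxial attenuator, 20 x 58 x 20 mm, lying; origin under its centre. Leave alone.

How it is judged (in metres and radians):
On the way, in this order (a step that is already met when the one before it is completed fails the run):
1. the off-cut lies in the bin, let go (x of offcut in the frame of bin_in between -0.066 and 0.066 m and y of offcut in the frame of bin_in between -0.066 and 0.066 m and z of offcut in the frame of bin_in between -0.045 and 0.045 m and contact force between the fingers and offcut below 0.2 N), for 0.2 s.
2. the barrel lies in the V's (x of barrel in the frame of v_seat between -0.0025 and 0.0025 m and z of barrel in the frame of v_seat between -0.0025 and 0.0025 m and y of barrel in the frame of v_seat between -0.012 and 0.012 m and angle between the y axis of barrel and the y axis of v_seat, either way round below 0.05 rad), for 0.2 s.
At the end, for the whole second after the job is handed in: Off-cut let go in the bin; barrel within 2.5 mm of v_seat across and in height, 12 mm along, axis within 0.05 rad; over 1.5 N on a near and on a far V-face; cradle sunk 5 to 14 mm; gripper still on the barrel (over 2 N), all through the last second (all of step 1 and all of step 2 and (contact force between barrel and cradle_c0 above 1.5 N or contact force between barrel and cradle_c1 above 1.5 N) and (contact force between barrel and cradle_c2 above 1.5 N or contact force between barrel and cradle_c3 above 1.5 N) and value of joint cradle between 0.005 and 0.014 m and contact force between the fingers and barrel above 2 N); the arm keeps its last pose, push and grip.
It fails at once if the cradle is driven down to its bottom stop (over 17 mm) (value of joint cradle above 0.017 m).
It fails at once if the solder spool is moved more than 20 mm (distance of spool from where it was at the start of the episode above 0.02 m).
It fails at once if the printed tower is moved more than 20 mm (distance of tower from where it was at the start of the episode above 0.02 m).
It fails at once if the attenuator is moved more than 20 mm (distance of attenuator from where it was at the start of the episode above 0.02 m).
It also fails if it takes over 54 s, if anything falls off the work surface, if the arm or the gripper's body presses on something with over 40 N, if the wrist force passes 120 N, or if a joint passes its speed limit or range.

## Working session

There is one attempt and no reset: what is moved stays moved. The work goes in short steps, Python scripts to look and compute and a tool call to move; the robot and the scene stay as the last step left them, time stands still between calls to the robot, and variables do not carry over. Pictures are saved under pics/ and viewed, at most 10 in all, crops included, and the job is handed in when it is done.

Besides the shell and the picture viewer there is one more tool, called after ">>>" by a JSON object that holds its "method" and its "body". drive_tool: Moves the arm, as the interface text tells. Its arguments: {"type":"object","properties":{"rows":{"type":"array"}},"required":["rows"]}

```bash
mkdir -p pics; cat > h.py <<'E'
import numpy as np, cv2
from station import sense, capture, finish_job, search_frame, masks_of
def pose(c,s=None):
    if 'R' in c: return np.array(c['R']),np.array(c['t'])
    T=np.eye(4);T[:3,:3]=s['ee_rot'];T[:3,3]=s['tcp_pos']
    M=np.linalg.inv(T@np.array(c['T_tool_cam'])); return M[:3,:3],M[:3,3]
def cloud(c,m,s=None):
    R,t=pose(c,s); K=np.array([[c['fx'],0,c['cx']],[0,c['fy'],c['cy']],[0,0,1.]])
    v,u=np.nonzero(m&(c['z_map']>0)); z=c['z_map'][v,u]
    p=cv2.undistortPoints(np.stack([u,v],1).astype(np.float64)[:,None],K,np.array(c['distortion'],float))[:,0]
    return (np.c_[p*z[:,None],z]-t)@R
def save(c,n): cv2.imwrite('pics/'+n,c['frame'][:,:,::-1])
def rect(P):
    r=cv2.minAreaRect((P[:,:2]*1000).astype(np.float32)); return [np.round(x,1) for x in r]
E
cat > a.py <<'E'
from h import *
fr=[]
for n in ['top','side']:
    c=capture(n); fr.append(c['frame'])
    for l in ['stand','cradle','offcut','bin','rest','barrel','spool','tower','attenuator']:
        for d in masks_of(l,c)[:2]:
            if d['p']<.3: continue
            P=cloud(c,d['region'])
            if len(P)<20: continue
            print(n,l,round(d['p'],2),np.round(d['xy']),len(P),'med',np.round(np.median(P,0)*1000),'z',np.round(np.percentile(P[:,2],[2,50,98])*1000),'rect',rect(P))
cv2.imwrite('pics/0t.png',fr[0][:,:,::-1]);cv2.imwrite('pics/0s.png',fr[1][:,:,::-1])
s=sense();print(s['tcp_pos'],s['ee_rot'],s['wrist_force'])
E
python3 a.py
```

```text
top stand 0.59 [271. 216.] 1387 med [547. -71.  56.] z [18. 56. 88.] rect [array([550.3, -72.7]), array([108. , 165.9]), np.float64(9.4)]
top cradle 0.72 [278. 206.] 1188 med [554. -71.  57.] z [25. 57. 88.] rect [array([556.3, -72.2]), array([ 96.6, 153.5]), np.float64(8.4)]
top bin 0.57 [385. 228.] 2000 med [ 487. -445.    7.] z [-2.  7. 63.] rect [array([ 489.5, -436.7]), array([143.1, 147.2]), np.float64(85.5)]
top rest 0.81 [149. 240.] 243 med [464. 337.   7.] z [-1.  7. 27.] rect [array([484.9, 331.7]), array([ 69.1, 121.3]), np.float64(15.3)]
top barrel 0.61 [150. 231.] 483 med [482. 326.  51.] z [ 5. 51. 60.] rect [array([487. , 327.8]), array([ 41.3, 139.9]), np.float64(13.3)]
top spool 0.56 [338. 184.] 269 med [ 642. -296.   39.] z [-1. 39. 48.] rect [array([ 646.1, -298.9]), array([57.1, 63.7]), np.float64(44.6)]
top tower 0.67 [263. 168.] 395 med [704. -41.  13.] z [ 1. 13. 84.] rect [array([706.1, -41.4]), array([64.3, 75.3]), np.float64(74.0)]
side stand 0.94 [268. 188.] 1257 med [532. -25.  55.] z [14. 55. 86.] rect [array([ 552.5, -110. ]), array([109.9, 251.6]), np.f
[... 665 characters left out ...]
05.1]), array([ 45.7, 197. ]), np.float64(13.6)]
side spool 0.78 [272. 150.] 223 med [ 632. -284.   30.] z [-1. 30. 45.] rect [array([ 646. , -322.1]), array([ 50.3, 121. ]), np.float64(20.9)]
side tower 0.72 [222. 182.] 598 med [687. -24.  47.] z [ 4. 47. 81.] rect [array([712.7, -50.9]), array([ 77.1, 115. ]), np.float64(65.0)]
side attenuator 0.43 [154. 274.] 122 med [685. 366.  16.] z [ 3. 16. 22.] rect [array([689.6, 360.2]), array([64.8, 22.5]), np.float64(85.9)]
[ 0.25013884 -0.57272212  0.24154947] [[-9.16412900e-01 -4.00234176e-01 -3.07869463e-05]
 [-4.00234177e-01  9.16412900e-01  1.59534625e-05]
 [ 2.18284338e-05  2.69419470e-05 -9.99999999e-01]] [0.05451849 0.14387743 0.2105746 ]
```

View pics/0t.png

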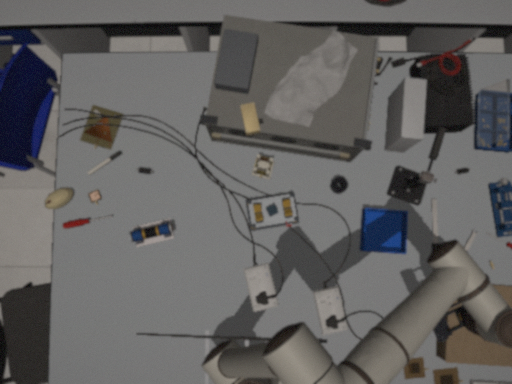

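View pics/0s.png

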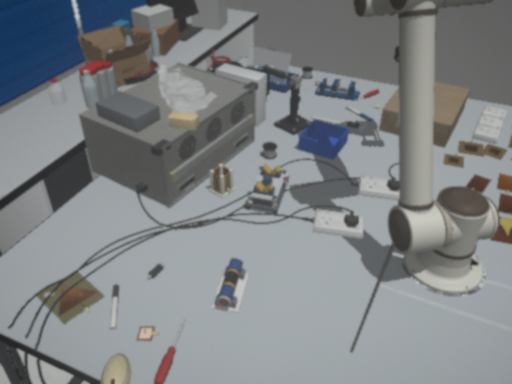

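The top view shows the stand at about (271,210), the bin at (384,230) and the barrel on its rest at (152,232). The tower is at (263,165), the spool at (338,184) and the attenuator at (145,170). These match the side view and the sizes given. Next I move above the cradle.

>>> {"method": "drive_tool", "body": {"rows": [[100,20.2,33.4,0,0,0,0.087],[100,20.2,33.4,0,0,0,0.087],[100,20.2,33.4,0,0,0,0.087],[100,20.2,33.4,0,0,0,0.087],[100,20.2,33.4,0,0,0,0.087]]}}

```text
time_s: 1.42
tcp_pos: [0.3517, -0.4042, 0.2417]
ee_rot: [[-0.66, -0.752, 0.0], [-0.752, 0.66, -0.0], [-0.0, -0.0, -1.0]]
wrist_force: [1.5, 0.4, 0.5]
gripper_width: 1.001
gripper_force: 0.0
```

>>> {"method": "drive_tool", "body": {"rows": [[100,20.2,33.4,0,0,0,0.087],[100,20.2,33.4,0,0,0,0.087],[100,20.2,33.4,0,0,0,0.087],[100,20.2,33.4,0,0,0,0.087],[100,20.2,33.4,0,0,0,0.087]]}}

```text
time_s: 1.83
tcp_pos: [0.4528, -0.2369, 0.242]
ee_rot: [[-0.281, -0.96, 0.001], [-0.96, 0.281, -0.0], [-0.0, -0.001, -1.0]]
wrist_force: [0.8, -0.6, -0.4]
gripper_width: 0.999
gripper_force: 0.0
```

>>> {"method": "drive_tool", "body": {"rows": [[100,20.2,33.4,0,0,0,0.087],[100,20.2,33.4,0,0,0,0.087],[100,20.2,33.4,0,0,0,0.087],[100,20.2,33.4,0,0,0,0.087],[100,20.2,33.4,0,0,0,0.087]]}}

```text
time_s: 2.25
tcp_pos: [0.5539, -0.0698, 0.2419]
ee_rot: [[0.15, -0.989, 0.001], [-0.989, -0.15, -0.0], [0.0, -0.001, -1.0]]
wrist_force: [0.6, -0.4, 0.3]
gripper_width: 1.001
gripper_force: 0.0
```

```bash
cat > w.py <<'E'
from h import *
import sys
s=sense(); c=capture('wrist'); save(c,sys.argv[1])
print(s['time_s'],np.round(s['tcp_pos'],4),'yaw of tool y',np.degrees(np.arctan2(s['ee_rot'][1][1],s['ee_rot'][0][1])),np.round(s['joints'],1))
for l in sys.argv[2:]:
    for d in masks_of(l,c)[:2]:
        if d['p']<.3: continue
        P=cloud(c,d['region'],s)
        if len(P)<20: continue
        z=np.percentile(P[:,2],95); T=P[P[:,2]>z-.006]
        print(l,round(d['p'],2),np.round(d['xy']),len(P),'z',np.round(np.percentile(P[:,2],[2,50,98])*1000),'rect',rect(P),'toprect',len(T),rect(T),np.round(T.mean(0)*1000,1))
E
python3 w.py 1.png offcut stand cradle
```

```text
2.25 [ 0.5539 -0.0698  0.2419] yaw of tool y -171.36714733670365 [  9.5  15.5  -9.1   0.  -65.4  -0.8]
offcut 0.65 [262. 182.] 836 z [54. 82. 84.] rect [array([549.1, -63.2]), array([33.4, 40.7]), np.float64(25.4)] toprect 687 [array([549.9, -68.6]), array([29.2, 29.5]), np.float64(25.2)] [550.  -69.2  82.6]
stand 0.85 [259. 163.] 9387 z [21. 55. 87.] rect [array([542. , -63.2]), array([126.3, 181.4]), np.float64(9.1)] toprect 1260 [array([550.1, -70.6]), array([ 54.6, 120. ]), np.float64(9.5)] [550.8 -75.4  83.9]
cradle 0.87 [260. 168.] 8271 z [52. 55. 87.] rect [array([550.4, -63.7]), array([175.3, 117.9]), np.float64(83.7)] toprect 1262 [array([550.1, -70.5]), array([ 54.6, 120.1]), np.float64(9.4)] [550.8 -75.1  84. ]
```

View pics/1.png

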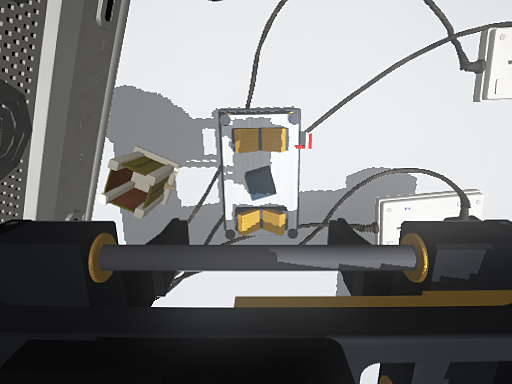

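The wrist view shows the off-cut at (262,182), turned about 16° from the stand. The saddles are at (260,139) and (262,220). The off-cut's top measures 29 x 29 mm at z = 83 mm, as expected. I turn onto its flats and go down.

>>> {"method": "drive_tool", "body": {"rows": [[65,-2,0.5,-27,0,0,0.097],[65,-2,0.5,-27,0,0,0.097],[65,0,0,-27,0,0,0.097],[65,0,0,-27,0,0,0],[65,0,0,-20,0,0,0]]}}

```text
time_s: 2.87
tcp_pos: [0.5473, -0.0722, 0.1117]
ee_rot: [[0.421, -0.907, -0.002], [-0.907, -0.421, -0.0], [-0.001, 0.002, -1.0]]
wrist_force: [-0.5, -0.7, -1.1]
gripper_width: 0.712
gripper_force: 0.0
```

>>> {"method": "drive_tool", "body": {"rows": [[65,0,0,-20,0,0,0],[65,0,0,-14,0,0,0],[65,0,0,0,0,0,0],[20,0,0,0,0,0,0],[0,0,0,0,0,0,0]]}}

```text
time_s: 3.28
tcp_pos: [0.5497, -0.0714, 0.0807]
ee_rot: [[0.422, -0.906, 0.002], [-0.906, -0.422, -0.0], [0.001, -0.002, -1.0]]
wrist_force: [0.1, -0.1, 0.2]
gripper_width: 0.569
gripper_force: 0.0
```

>>> {"method": "drive_tool", "body": {"rows": [[0,0,0,0,0,0,0],[0,0,0,0,0,0,0],[0,0,0,0,0,0,0],[0,0,0,0,0,0,0],[0,0,0,0,0,0,0]]}}

```text
time_s: 3.7
tcp_pos: [0.5499, -0.0707, 0.0805]
ee_rot: [[0.424, -0.906, 0.002], [-0.906, -0.424, -0.0], [0.001, -0.002, -1.0]]
wrist_force: [0.5, -0.2, 3.9]
gripper_width: 0.34
gripper_force: 30.0
```

>>> {"method": "drive_tool", "body": {"rows": [[0,0,0,15,0,0,0],[0,0,0,30,0,0,0],[0,0,0,35,0,0,0],[0,0,0,35,0,0,0],[0,-6.1,-36.7,5,0,0,0]]}}

```text
time_s: 4.12
tcp_pos: [0.5479, -0.1045, 0.2066]
ee_rot: [[0.43, -0.903, 0.014], [-0.903, -0.43, -0.0], [0.006, -0.012, -1.0]]
wrist_force: [0.8, -0.8, 0.6]
gripper_width: 0.344
gripper_force: 30.0
```

>>> {"method": "drive_tool", "body": {"rows": [[0,-6.1,-36.7,0,0,0,0],[0,-6.1,-36.7,0,0,0,0],[0,-6.1,-36.7,0,0,0,0],[0,-6.1,-36.7,0,0,0,0],[0,-6.1,-36.7,0,0,0,0]]}}

```text
time_s: 4.53
tcp_pos: [0.5119, -0.2923, 0.1995]
ee_rot: [[0.424, -0.906, -0.0], [-0.906, -0.424, 0.0], [-0.0, 0.0, -1.0]]
wrist_force: [0.6, 0.4, 1.1]
gripper_width: 0.339
gripper_force: 30.0
```

>>> {"method": "drive_tool", "body": {"rows": [[0,-6.1,-36.7,0,0,0,0],[0,-6.1,-36.7,0,0,0,0],[0,-6.1,-36.7,0,0,0,0],[0,-6.1,-36.7,0,0,0,0],[0,0,0,-25,0,0,0]]}}

```text
time_s: 4.95
tcp_pos: [0.489, -0.4453, 0.1789]
ee_rot: [[0.419, -0.908, 0.008], [-0.908, -0.419, -0.008], [0.011, -0.004, -1.0]]
wrist_force: [2.1, -0.7, 0.9]
gripper_width: 0.344
gripper_force: 30.0
```

```bash
python3 w.py 2.png bin offcut
```

```text
4.95 [ 0.489  -0.4453  0.1789] yaw of tool y -155.21922254108594 [-28.2  27.8   0.4   0.2 -61.9  52.9]
bin 0.67 [256. 178.] 13624 z [ 3.  5. 61.] rect [array([ 476.3, -421. ]), array([172.6, 172.7]), np.float64(85.9)] toprect 1672 [array([ 483.4, -437.1]), array([140.3, 140.4]), np.float64(85.8)] [ 486.8 -468.9   63.2]
offcut 0.91 [261. 231.] 1929 z [154. 180. 182.] rect [array([ 465.5, -396. ]), array([ 30. , 136.9]), np.float64(23.9)] toprect 1259 [array([ 486.7, -444.4]), array([30. , 29.8]), np.float64(25.1)] [ 489.3 -449.8  180.5]
```

>>> {"method": "drive_tool", "body": {"rows": [[0,-3,1,-35,0,0,0],[0,-2,0,-35,0,0,0],[0,0,0,-30,0,0,0],[0,0,0,-22,0,0,0],[0,0,0,-8,0,0,0]]}}

```text
time_s: 5.52
tcp_pos: [0.4821, -0.4344, 0.0418]
ee_rot: [[0.425, -0.905, -0.005], [-0.905, -0.425, 0.003], [-0.005, 0.003, -1.0]]
wrist_force: [0.4, -0.4, -0.2]
gripper_width: 0.345
gripper_force: 30.0
```

>>> {"method": "drive_tool", "body": {"rows": [[0,0,0,0,0,0,0],[55,0,0,0,0,0,0],[55,0,0,0,0,0,0],[55,0,0,0,0,0,0],[55,0,0,15,0,0,0]]}}

```text
time_s: 5.93
tcp_pos: [0.4823, -0.4359, 0.0587]
ee_rot: [[0.423, -0.906, -0.002], [-0.906, -0.423, 0.002], [-0.003, 0.001, -1.0]]
wrist_force: [-0.6, -0.7, -1.0]
gripper_width: 0.519
gripper_force: 0.0
```

>>> {"method": "drive_tool", "body": {"rows": [[55,0,0,30,0,0,0],[70,0,0,40,0,0,0],[100,0,0,40,0,0,0],[100,0,0,40,0,0,0],[100,0,0,0,0,0,0]]}}

```text
time_s: 6.35
tcp_pos: [0.4869, -0.44, 0.2222]
ee_rot: [[0.425, -0.905, 0.017], [-0.905, -0.425, -0.013], [0.019, -0.01, -1.0]]
wrist_force: [0.4, -0.4, 1.6]
gripper_width: 0.771
gripper_force: 0.0
```

```bash
python3 w.py 3.png bin offcut
```

```text
6.35 [ 0.4869 -0.44    0.2222] yaw of tool y -154.86190257540287 [-27.9  25.2   2.5   0.2 -66.1  52.9]
bin 0.75 [245. 182.] 13797 z [ 3.  5. 61.] rect [array([ 477.5, -424.4]), array([167.9, 168.5]), np.float64(85.6)] toprect 1694 [array([ 483.4, -437.2]), array([140.2, 140.5]), np.float64(85.7)] [ 490.  -449.1   60.1]
offcut 0.86 [261. 183.] 675 z [ 4. 32. 34.] rect [array([ 483.5, -431.4]), array([31. , 38.1]), np.float64(24.6)] toprect 575 [array([ 484.2, -435.6]), array([28.4, 28.9]), np.float64(25.6)] [ 484.2 -435.9   32.6]
```

View pics/3.png

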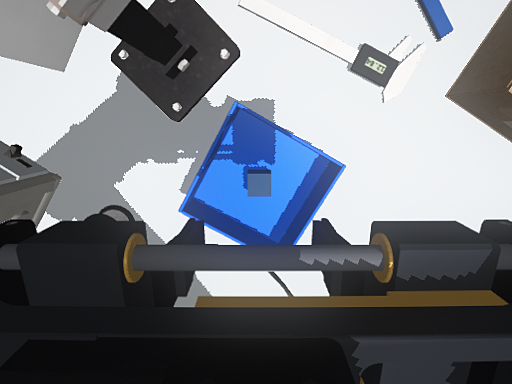

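The off-cut stands in the middle of the bin at (259,183). Next I take a closer look at the V's on the way to the barrel.

>>> {"method": "drive_tool", "body": {"rows": [[100,6.6,38.5,2,0,0,-0.028],[100,6.6,38.5,2,0,0,-0.028],[100,6.6,38.5,2,0,0,-0.028],[100,6.6,38.5,2,0,0,-0.028],[100,6.6,38.5,2,0,0,-0.028]]}}

```text
time_s: 6.92
tcp_pos: [0.5152, -0.2424, 0.2181]
ee_rot: [[0.291, -0.957, -0.003], [-0.957, -0.291, 0.001], [-0.002, 0.003, -1.0]]
wrist_force: [1.1, 0.2, -0.7]
gripper_width: 0.998
gripper_force: 0.0
```

>>> {"method": "drive_tool", "body": {"rows": [[100,6.6,38.5,2,0,0,-0.028],[100,6.6,38.5,2,0,0,-0.028],[100,6.6,38.5,2,0,0,-0.028],[100,6.6,38.5,2,0,0,-0.028],[100,6.6,38.5,2,0,0,-0.028]]}}

```text
time_s: 7.33
tcp_pos: [0.5482, -0.0499, 0.2284]
ee_rot: [[0.155, -0.988, -0.003], [-0.988, -0.155, -0.0], [-0.0, 0.003, -1.0]]
wrist_force: [1.6, 0.6, 0.3]
gripper_width: 1.0
gripper_force: 0.0
```

>>> {"method": "drive_tool", "body": {"rows": [[100,0,0,0,0,0,0],[100,0,0,0,0,0,0],[100,0,0,0,0,0,0]]}}

```text
time_s: 7.58
tcp_pos: [0.5485, -0.0517, 0.2284]
ee_rot: [[0.157, -0.988, -0.003], [-0.988, -0.157, -0.0], [-0.0, 0.003, -1.0]]
wrist_force: [-0.3, -0.6, 0.1]
gripper_width: 1.003
gripper_force: 0.0
```

```bash
python3 w.py 4.png stand; cat > v.py <<'E'
from h import *
from scipy.optimize import least_squares
s=sense(); c=capture('wrist')
print(np.round(s['tcp_pos'],4), np.round(s['ee_rot'],3).tolist())
m=max(masks_of('cradle',c),key=lambda d:d['p'])['region']
P=cloud(c,m,s)
def loc(p,P):
    a=np.radians(p[2]); d=P[:,:2]*1000-p[:2]
    return d@[np.cos(a),np.sin(a)], d@[-np.sin(a),np.cos(a)]
p=np.array([550.,-71,9,0])
for i in range(4):
    x,y=loc(p,P); z=P[:,2]*1000
    k=(abs(abs(y)-47.5)<11)&(abs(x)<30)&(z>62)
    B=P[k]
    # V face: barrel centre 91.5, r 18 -> z = 91.5-18*sqrt2+|x|
    f=lambda q:(lambda x:B[:,2]*1000-(91.5-25.456+abs(x)+q[3]))(loc(q,B)[0])
    r=least_squares(lambda q:f([q[0],p[1],q[1],q[2]]),[p[0],p[2],p[3]],loss='soft_l1')
    p[[0,2,3]]=r.x
    x,y=loc(p,P); k=(z>64)&(abs(x)<32)
    n=[y[k&(y>0)],y[k&(y<0)]]; e=[np.percentile(v,[2,98]) for v in n]
    p[1]+= (e[0].mean()+e[1].mean())/2   # approx (yaw small)
    print(np.round(p,2),k.sum(),np.round(e,1).tolist(),'rms',np.std(f(p)).round(2))
x,y=loc(p,B)
for sy in(1,-1):
    for sx in(1,-1):
        q=(np.sign(x)==sx)&(np.sign(y)==sy); print(sy,sx,q.sum(),np.round(np.median(f(p)[q]),2) if q.any() else '')
E
python3 v.py
```

```text
7.5833 [ 0.5485 -0.0517  0.2284] yaw of tool y -170.96592798918297 [ 11.5  15.5 -11.1  -0.  -63.5  -2.4]
stand 0.71 [255. 156.] 11482 z [ 6. 55. 87.] rect [array([542.5, -65.4]), array([126.9, 182.4]), np.float64(8.2)] toprect 1420 [array([550.3, -70.2]), array([ 54.7, 119.7]), np.float64(9.1)] [551.2 -75.9  83.9]
[ 0.5485 -0.0528  0.2288] [[0.155, -0.988, -0.002], [-0.988, -0.155, -0.0], [0.0, 0.002, -1.0]]
[ 5.5011e+02 -7.0820e+01  9.5000e+00 -1.0000e-02] 2902 [[35.4, 59.7], [-59.3, -35.1]] rms 6.31
[ 5.5009e+02 -7.0830e+01  9.5500e+00  2.0000e-02] 2902 [[35.2, 59.5], [-59.4, -35.3]] rms 6.12
[ 5.501e+02 -7.083e+01  9.550e+00  2.000e-02] 2902 [[35.2, 59.5], [-59.4, -35.3]] rms 6.11
[ 5.501e+02 -7.083e+01  9.550e+00  2.000e-02] 2902 [[35.2, 59.5], [-59.4, -35.3]] rms 6.11
1 1 508 0.26
1 -1 519 0.26
-1 1 618 0.18
-1 -1 646 0.16
```

View pics/4.png

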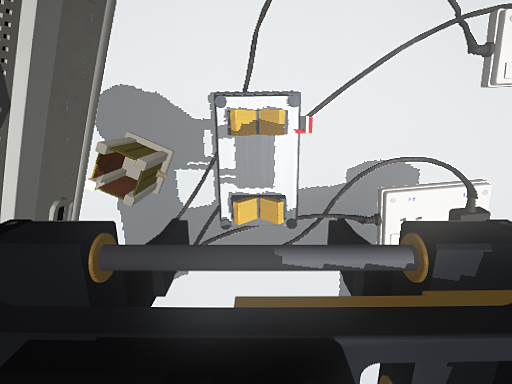

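The fit of the empty V gives v_seat = (550.1, -70.8) with a yaw of 9.5°. All four faces agree within 0.3 mm. Next, the barrel.

>>> {"method": "drive_tool", "body": {"rows": [[100,-6.3,37,0,0,0,0.008],[100,-6.3,37,0,0,0,0.008],[100,-6.3,37,0,0,0,0.008],[100,-6.3,37,0,0,0,0.008],[100,-6.3,37,0,0,0,0.008]]}}

```text
time_s: 8.2
tcp_pos: [0.5173, 0.1336, 0.2297]
ee_rot: [[0.194, -0.981, 0.0], [-0.981, -0.194, 0.0], [0.0, -0.0, -1.0]]
wrist_force: [0.7, 0.8, -0.2]
gripper_width: 1.0
gripper_force: 0.0
```

>>> {"method": "drive_tool", "body": {"rows": [[100,-6.3,37,0,0,0,0.008],[100,-6.3,37,0,0,0,0.008],[100,-6.3,37,0,0,0,0.008],[100,-6.3,37,0,0,0,0.008],[100,-6.3,37,0,0,0,0.008]]}}

```text
time_s: 8.62
tcp_pos: [0.4861, 0.319, 0.2296]
ee_rot: [[0.234, -0.972, 0.0], [-0.972, -0.234, 0.0], [-0.0, -0.0, -1.0]]
wrist_force: [1.1, 0.5, 0.8]
gripper_width: 1.003
gripper_force: 0.0
```

>>> {"method": "drive_tool", "body": {"rows": [[100,0,10,0,0,0,0],[100,0,0,0,0,0,0],[100,0,0,0,0,0,0]]}}

```text
time_s: 8.87
tcp_pos: [0.4863, 0.3276, 0.2291]
ee_rot: [[0.234, -0.972, -0.001], [-0.972, -0.234, -0.001], [0.001, 0.001, -1.0]]
wrist_force: [-0.0, -0.0, -0.5]
gripper_width: 0.998
gripper_force: 0.0
```

```bash
python3 w.py 5.png barrel rest; cat > b.py <<'E'
from h import *
from scipy.optimize import least_squares
s=sense(); c=capture('wrist')
P=cloud(c,max(masks_of('barrel',c),key=lambda d:d['p'])['region'],s)*1000
P=P[(P[:,2]>36)&(P[:,2]<60)]
def f(q):
    a=np.radians(q[1]); d=(P[:,0]-q[0])*np.cos(a)+(P[:,1]-328)*np.sin(a)
    return np.hypot(d,P[:,2]-q[2])-18
r=least_squares(f,[487,13.5,36],loss='soft_l1'); x0,yaw,z=r.x; a=np.radians(yaw)
l=-(P[:,0]-x0)*np.sin(a)+(P[:,1]-328)*np.cos(a); e=np.percentile(l,[.5,99.5]); m=e.mean()
print('yaw,z',yaw,z,'centre',x0-m*np.sin(a),328+m*np.cos(a),'len',np.ptp(e),np.abs(f(r.x)).mean(),s['tcp_pos'])
E
python3 b.py
```

```text
8.8667 [0.4863 0.3276 0.2291] yaw of tool y -166.4478128610234 [ 49.8  18.8  -6.2  -0.  -65.  -36.2]
barrel 0.77 [259. 177.] 3431 z [38. 52. 55.] rect [array([477.8, 338.1]), array([ 39.6, 161.4]), np.float64(12.9)] toprect 2521 [array([480.5, 327.8]), array([ 28.3, 139.9]), np.float64(13.4)] [481.8 323.9  52.6]
rest 0.79 [246. 172.] 2128 z [ 4.  6. 29.] rect [array([480.6, 329.2]), array([ 70.9, 133.3]), np.float64(12.1)] toprect 381 [array([480.7, 327.2]), array([ 53. , 118.3]), np.float64(14.0)] [484. 322.  27.]
yaw,z 13.202466957267935 36.17569476246362 centre 480.9138341054105 327.333697694427 len 138.44824313806788 0.5292357517601438 [0.48656176 0.32659403 0.22961229]
```

View pics/5.png

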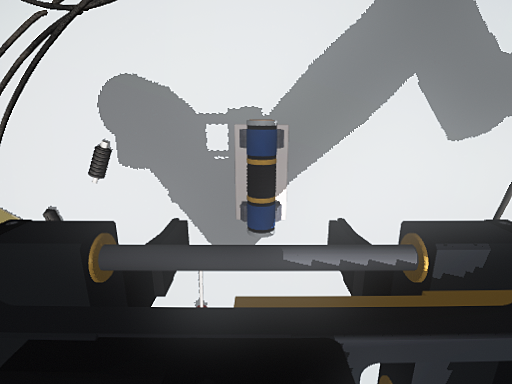

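The barrel is at (261,178), lying on its rest. The fit gives its centre at (481, 327.5), yaw 13.3° and axis height 36 mm, all as expected. I go down and grip it.

>>> {"method": "drive_tool", "body": {"rows": [[85,-3.5,0,-35,0,0,0],[85,-2,0,-40,0,0,0],[85,0,0,-40,0,0,0],[85,0,0,-35,0,0,0],[85,0,0,-25,0,0,0]]}}

```text
time_s: 9.53
tcp_pos: [0.4797, 0.3262, 0.0517]
ee_rot: [[0.233, -0.972, -0.003], [-0.972, -0.233, -0.002], [0.002, 0.003, -1.0]]
wrist_force: [-0.7, -1.0, -0.0]
gripper_width: 0.853
gripper_force: 0.0
```

>>> {"method": "drive_tool", "body": {"rows": [[85,0,0,-16,0,0,0],[85,0,0,0,0,0,0],[85,0,0,0,0,0,0],[50,0,0,0,0,0,0],[30,0,0,0,0,0,0]]}}

```text
time_s: 9.95
tcp_pos: [0.4817, 0.329, 0.0405]
ee_rot: [[0.235, -0.972, 0.003], [-0.972, -0.235, 0.003], [-0.002, -0.003, -1.0]]
wrist_force: [-0.1, 0.3, 0.8]
gripper_width: 0.769
gripper_force: 0.0
```

>>> {"method": "drive_tool", "body": {"rows": [[0,0,0,0,0,0,0],[0,0,0,0,0,0,0],[0,0,0,0,0,0,0],[0,0,0,0,0,0,0],[0,0,0,0,0,0,0]]}}

```text
time_s: 10.37
tcp_pos: [0.4816, 0.3289, 0.0392]
ee_rot: [[0.235, -0.972, 0.002], [-0.972, -0.235, 0.002], [-0.001, -0.003, -1.0]]
wrist_force: [0.3, 0.1, -0.6]
gripper_width: 0.41
gripper_force: 28.3
```

>>> {"method": "drive_tool", "body": {"rows": [[0,0,0,0,0,0,0],[0,0,0,0,0,0,0],[0,0,0,0,0,0,0]]}}

```text
time_s: 10.62
tcp_pos: [0.4816, 0.3289, 0.0391]
ee_rot: [[0.235, -0.972, 0.002], [-0.972, -0.235, 0.001], [-0.001, -0.002, -1.0]]
wrist_force: [3.1, 0.6, 1.7]
gripper_width: 0.408
gripper_force: 30.0
```

>>> {"method": "drive_tool", "body": {"rows": [[0,0,0,10,0,0,0],[0,0,0,30,0,0,0],[0,0,0,40,0,0,0],[0,0,0,40,0,0,0],[0,6.3,-36.3,0,0,0,-0.006]]}}

```text
time_s: 11.03
tcp_pos: [0.4906, 0.2988, 0.1672]
ee_rot: [[0.236, -0.972, 0.014], [-0.972, -0.236, 0.011], [-0.008, -0.016, -1.0]]
wrist_force: [4.1, 0.8, -0.8]
gripper_width: 0.4
gripper_force: 30.0
```

>>> {"method": "drive_tool", "body": {"rows": [[0,6.3,-36.3,0,0,0,-0.006],[0,6.3,-36.3,0,0,0,-0.006],[0,6.3,-36.3,0,0,0,-0.006],[0,6.3,-36.3,0,0,0,-0.006],[0,6.3,-36.3,0,0,0,-0.006]]}}

```text
time_s: 11.45
tcp_pos: [0.5166, 0.1084, 0.1581]
ee_rot: [[0.199, -0.98, -0.004], [-0.98, -0.199, -0.001], [-0.0, 0.004, -1.0]]
wrist_force: [0.7, -0.5, -3.1]
gripper_width: 0.408
gripper_force: 30.0
```

>>> {"method": "drive_tool", "body": {"rows": [[0,6.3,-36.3,0,0,0,-0.006],[0,6.3,-36.3,0,0,0,-0.006],[0,6.3,-36.3,0,0,0,-0.006],[0,6.3,-36.3,0,0,0,-0.006],[0,6.3,-36,0,0,0,-0.006]]}}

```text
time_s: 11.87
tcp_pos: [0.5482, -0.0723, 0.158]
ee_rot: [[0.169, -0.986, -0.004], [-0.986, -0.169, 0.001], [-0.001, 0.004, -1.0]]
wrist_force: [0.8, 1.3, -1.8]
gripper_width: 0.409
gripper_force: 30.0
```

>>> {"method": "drive_tool", "body": {"rows": [[0,0,0,0,0,0,0],[0,0,0,0,0,0,0],[0,0,0,0,0,0,0],[0,0,0,0,0,0,0]]}}

```text
time_s: 12.2
tcp_pos: [0.5492, -0.0698, 0.1583]
ee_rot: [[0.171, -0.985, -0.002], [-0.985, -0.171, 0.0], [-0.001, 0.001, -1.0]]
wrist_force: [1.2, 0.6, -2.6]
gripper_width: 0.408
gripper_force: 30.0
```

```bash
sed -i 's/^s=sense/import sys\nX,Y,Z,A=map(float,sys.argv[1:5])\ns=sense/; s/328/Y/g; s/>36)/>Z+2)/; s/<60/<Z+24/; s/\[487,13.5,36\]/[X,A,Z]/' b.py; sed -i 's/^print/print(s["time_s"],s["wrist_force"]);print/' b.py; python3 b.py 550 -71 156 9.5; python3 w.py 6.png barrel
```

```text
12.2 [ 1.174795    0.64549819 -2.5515653 ]
yaw,z 9.625147450985363 155.35737052305473 centre 552.0222918663782 -93.84700641636128 len 92.97078990859147 0.46742603474460914 [ 0.54920588 -0.06977885  0.1582837 ]
12.3 [ 0.5496 -0.0695  0.1585] yaw of tool y -170.0952854328063 [  9.6  19.5 -16.3  -0.  -54.2   0.4]
barrel 0.57 [259. 189.] 9929 z [160. 172. 175.] rect [array([540.1, -37.3]), array([ 74.3, 208.6]), np.float64(8.1)] toprect 7625 [array([552.1, -93.3]), array([27.4, 93.7]), np.float64(9.7)] [ 554.  -103.1  172.3]
```

View pics/6.png

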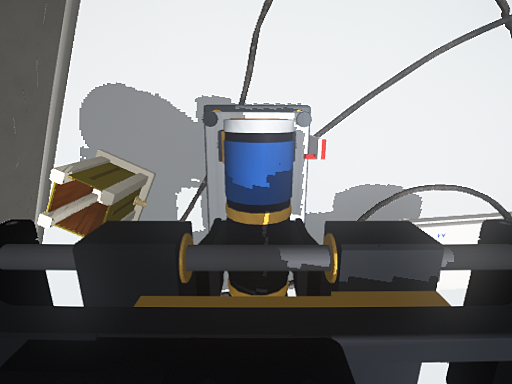

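The barrel hangs above the V, aligned in yaw. It needs about +1.9 mm in x. I lower it in stages.

>>> {"method": "drive_tool", "body": {"rows": [[0,1,0.3,-15,0,0,0],[0,0.9,0,-20,0,0,0],[0,0,0,-15,0,0,0],[0,0,0,-8,0,0,0],[0,0,0,0,0,0,0]]}}

```text
time_s: 12.82
tcp_pos: [0.5505, -0.07, 0.0987]
ee_rot: [[0.171, -0.985, -0.004], [-0.985, -0.171, -0.0], [-0.0, 0.004, -1.0]]
wrist_force: [-1.0, -0.0, -2.3]
gripper_width: 0.404
gripper_force: 30.0
```

>>> {"method": "drive_tool", "body": {"rows": [[0,0,0,0,0,0,0],[0,0,0,-2,0,0,0],[0,0,0,-2,0,0,0],[0,0,0,-1,0,0,0],[0,0,0,0,0,0,0]]}}

```text
time_s: 13.23
tcp_pos: [0.552, -0.0704, 0.0958]
ee_rot: [[0.17, -0.985, 0.001], [-0.985, -0.17, 0.0], [-0.0, -0.001, -1.0]]
wrist_force: [-0.3, 0.3, -2.2]
gripper_width: 0.41
gripper_force: 30.0
```

>>> {"method": "drive_tool", "body": {"rows": [[0,0,0,-1,0,0,0],[0,0,0,-1,0,0,0],[0,0,0,0,0,0,0],[0,0,0,0,0,0,0],[0,0,0,0,0,0,0]]}}

```text
time_s: 13.65
tcp_pos: [0.5523, -0.0704, 0.0941]
ee_rot: [[0.17, -0.985, 0.001], [-0.985, -0.17, -0.0], [0.0, -0.001, -1.0]]
wrist_force: [-0.9, -0.8, 1.4]
gripper_width: 0.402
gripper_force: 30.0
```

```bash
python3 b.py 550 -71 92 9.5; python3 -c "
from h import *
s=sense();print(s['wrist_force'],s['moment'],s['tcp_pos'],s['ee_rot'])"
```

```text
13.65 [-0.85091428 -0.75076734  1.3819518 ]
yaw,z 9.541721177018639 91.23823985292164 centre 555.0457832070765 -94.42697953333861 len 93.11824302673054 0.4687821600183293 [ 0.55227422 -0.07044147  0.09410278]
[-0.82867068 -0.04583655  1.46085819] [ 0.01737592  0.21317287 -0.00893912] [ 0.55218796 -0.0704571   0.09397876] [[ 1.70287982e-01 -9.85393947e-01  8.79279379e-04]
 [-9.85394317e-01 -1.70288100e-01 -6.14860458e-05]
 [ 2.10318792e-04 -8.55966568e-04 -9.99999612e-01]]
```

>>> {"method": "drive_tool", "body": {"rows": [[0,-1,0,-1,0,0,0],[0,0,0,-1.5,0,0,0],[0,0,0,-1.5,0,0,0],[0,0,0,0,0,0,0],[0,0,0,0,0,0,0]]}}

```text
time_s: 14.17
tcp_pos: [0.5515, -0.0705, 0.09]
ee_rot: [[0.17, -0.985, 0.001], [-0.985, -0.17, -0.0], [0.0, -0.001, -1.0]]
wrist_force: [-0.1, -0.3, 4.8]
gripper_width: 0.403
gripper_force: 30.0
```

>>> {"method": "drive_tool", "body": {"rows": [[0,0,0,-1.5,0,0,0],[0,0,0,-1.5,0,0,0],[0,0,0,-1,0,0,0],[0,0,0,0,0,0,0],[0,0,0,0,0,0,0]]}}

```text
time_s: 14.58
tcp_pos: [0.5518, -0.0705, 0.0865]
ee_rot: [[0.171, -0.985, 0.002], [-0.985, -0.171, -0.0], [0.001, -0.002, -1.0]]
wrist_force: [-0.1, -0.7, 6.8]
gripper_width: 0.409
gripper_force: 30.0
```

>>> {"method": "drive_tool", "body": {"rows": [[0,0,0,-1.2,0,0,0],[0,0,0,-1.2,0,0,0],[0,0,0,0,0,0,0],[0,0,0,0,0,0,0],[0,0,0,0,0,0,0]]}}

```text
time_s: 15.0
tcp_pos: [0.5521, -0.0704, 0.0846]
ee_rot: [[0.171, -0.985, 0.003], [-0.985, -0.171, -0.0], [0.001, -0.003, -1.0]]
wrist_force: [-0.3, -0.4, 8.5]
gripper_width: 0.402
gripper_force: 30.0
```

>>> {"method": "drive_tool", "body": {"rows": [[0,0,0,0,0,0,0],[0,0,0,0,0,0,0],[0,0,0,0,0,0,0]]}}

```text
time_s: 15.25
tcp_pos: [0.5521, -0.0704, 0.0846]
ee_rot: [[0.171, -0.985, 0.003], [-0.985, -0.171, -0.0], [0.001, -0.003, -1.0]]
wrist_force: [-1.0, -1.3, 8.3]
gripper_width: 0.4
gripper_force: 30.0
```

```bash
python3 b.py 550 -71 82 9.5; cat > t.py <<'E'
from h import *
s=sense(); c=capture('wrist'); f=c['frame']
print(s['wrist_force'],s['moment'])
P=cloud(c,max(masks_of('cradle',c),key=lambda d:d['p'])['region'],s)*1000
a=np.radians(9.55); d=P[:,:2]-[550.1,-70.8]; x=d@[np.cos(a),np.sin(a)]; y=d@[-np.sin(a),np.cos(a)]
k=(abs(x)<44)&(abs(x)>35)&(abs(y)<62)
h,e=np.histogram(P[k,2],bins=np.arange(30,70,1)); print(list(zip(e[h>20],h[h>20])))
k=(abs(x)<32)&(abs(y)>35)&(abs(y)<60)&(x>20); print('ridge z',np.percentile(P[k,2],[50,90,98]) if k.any() else '')
cv2.imwrite('pics/7.png',cv2.resize(f[80:240,180:370],None,fx=4,fy=3.75,interpolation=cv2.INTER_CUBIC)[:,:,::-1])
E
python3 t.py
```

```text
15.25 [-1.03523538 -1.32687556  8.3324916 ]
yaw,z 9.556540583964537 81.77650537511339 centre 554.9284158505149 -94.59458703904261 len 92.7950893110069 0.4663670756768262 [ 0.55210948 -0.07042272  0.08459355]
[ 0.21044278 -0.81261741  8.1537558 ] [-0.16174594  0.22079489 -0.03618712]Traceback (most recent call last):
  File "t.py", line 7, in <module>
    h,e=np.histogram(P[k,2],bins=np.arange(30,70,1)); print(list(zip(e[h>20],h[h>20])))
                                                                     ~^^^^^^
IndexError: boolean index did not match indexed array along axis 0; size of axis is 40 but size of corresponding boolean axis is 39
```

```bash
sed -i 's/list(zip(e\[h>20\],h\[h>20\]))/[(int(u),int(v)) for u,v in zip(e,h) if v>20]/' t.py; python3 t.py
```

```text
[-0.17440994 -0.72369933  9.28428225] [-0.20142868  0.19180111 -0.10931758]
[(43, 181), (44, 1322), (45, 1082), (46, 97)]
ridge z [74.58020814 77.69681098 78.32055537]
```

View pics/7.png

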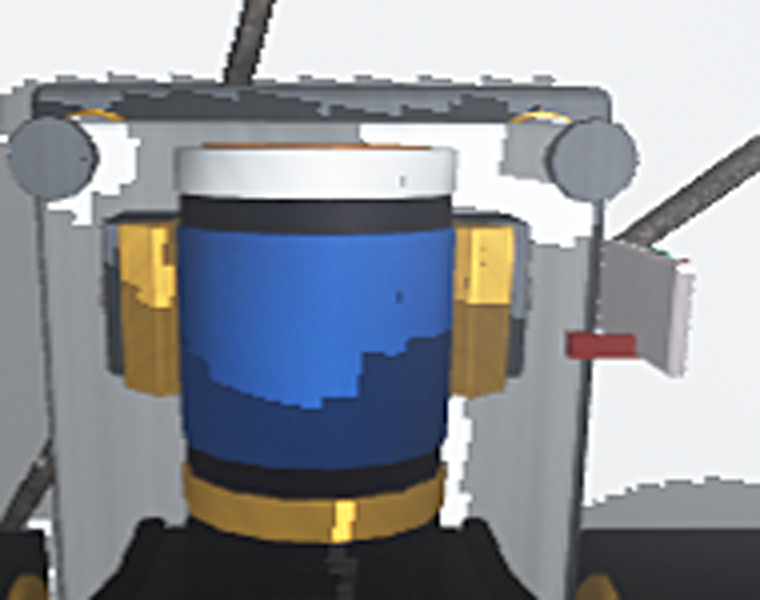

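The table top is at 44.8 mm, so the cradle has sunk about 9 mm. The barrel's axis is 37 mm above it (37.5 mm when seated). It lies centred between both brass faces at (150,300) and (485,300), with the push steady at about 8.5 N. I hand it in.

```bash
python3 -c "
from station import finish_job
print(finish_job())"
```

```text
the job is handed in; nothing more can be done
None
```

The job is handed in, with no verdict shown: the off-cut is in the bin, and the barrel is seated in the V's and held about 9 mm down, mid-band by measured table height; I did not read the pointer itself.

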